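# Clamp the reaction plate on the shaker

### The arm

A 7-joint arm with a two-finger parallel gripper is mounted at the origin on the work surface. World frame = base frame: x ahead of the robot, y to its left, z up, the work surface at z = 0. Lengths are in m, angles in rad, forces in N, time in s.
With the tool pointing down it reaches from about 0.35 to 0.9 m from the base axis. Payload 19.9 kg.
Tool frame: the origin (TCP) lies midway between the tips of the shut fingers; the grasp point (between the pads) lies 19 mm behind it; z points along the fingers, y is the line along which they close (so a half turn about z gives the same grasp; the last joint's range is limited). The gripper opens to 85 mm and grips with 20 to 120 N. Pads are 22 mm wide; open, the fingers measure 114 mm over their backs; the gripper's body (76 mm by 85 mm) begins 54 mm behind the grasp point. The pads swing forward as they close: fully open they stand 13 mm farther back than shut.
Start: joints at [1.188, 0.417, -0.01, 1.614, 0.005, 1.111, -0.053], TCP at [0.209, -0.589, 0.231] pointing down, gripper open.
Joint ranges: [-2.81, 2.81], [-0.39, 2.02], [-1.27, 1.25], [0.06, 2.57], [-1.19, 4.33], [0.19, 2], [-2.82, 2.82]. Speed limits (rad/s): [1.89, 1.89, 2.39, 2.39, 3.01, 3.01, 3.01].

### API

Orientations are given as a rotation vector (axis times angle).
In Python, from station import manip, vision, finder gives the robot as it stands. The module is installed in compiled form; this text tells all that it offers.
- The arm moves only by the tool play_rows, never from a script. Its argument "commands" is a list of rows, each a list of 2 entries, a list of its own where there are three numbers: the shift along the tool's x, y, z in m, then the turn about the tool's z in rad. A call has 1 to 12 rows; each row is the pose to reach, as a shift and turn from the pose commanded when the call began, along the tool's axes at that moment; what a row does not reach only later rows make up. A row lasts 1/8 s, in which the tool goes at most 62.5 mm and 10.7 degrees, less where a joint would pass 70% of its speed; a pose out of reach is approached as far as the arm can. A call with a gripper value outside its range is refused whole. "jaw" is the opening, from 0 (shut) to 1 (fully open), set as the call begins (left out, the last holds). The fingers move at their own pace and stop on an object; "newtons" is the grip in N (left out, the last holds). Time passes only in rows, so rows that repeat a pose let the fingers close. It gives the time, the measured TCP pose, the force, the opening and the grip force at its end, in the units of the state.
- manip.observe(): the state, without advancing time (a new reading comes with each control period).
- vision.get_image(name): name is "scene" or "top" or "wrist"; returns (picture, depth): 384x512x3 uint8, blue, green, red; 384x512 float32, m along the optical axis (not along the pixel's ray), 0 where there is no reading.
- vision.get_calibration(name): a dict with "mtx" (3x3 intrinsics, pixels), "rvec" (rotation vector, rad) and "tvec" (3), from world to camera coordinates, as OpenCV has them; the wrist camera has in their place "hand_eye" (4x4, takes a point from camera to tool coordinates, whose origin is the TCP and whose axes are the flange's). Camera axes: x right, y down, z forward; pixel columns grow to the right and rows downward; lengths in m; the calibration is good to about 2 mm. The wrist camera is an equidistant fisheye: a pixel r from the principal point sees the ray r / f radians off the axis. A picture is of the moment at which its call begins: read the wrist's pose just before it. get_calibration takes no time and is no camera call.
- manip.job_done(): hands the job in; it is judged then, once.
Trained networks look in the newest picture that a camera, given by its name, has taken for a name from the list of things; names that differ only in an ending like _2 or _b are one class to them, and where a whole thing is asked for, a point or a joint stands for the part that bears it (a point fixed in the world has none). Each returns a list of dicts, best first, with "confidence" (0 to 1); they miss things now and then, are a little off and sometimes report something else, mostly with a low value. They report only what shows in the picture. A call takes as long as a camera call.
- finder.silhouettes(thing, camera): "pixels" (384x512 bool, what is visible of it) and "bbox" ([left, top, right, bottom] in pixels, round what is visible of it).
The state is a dict: "t": time; "joint_positions": joint angles; "dq": joint speeds; "effort": joint torques, N m; "tcp_pos": TCP position; "tcp_rot": TCP orientation; "force": force on the tool from outside, world axes, zero at the start; "ft_torque": the same for the moment, N m; "opening": opening from 0.0 (shut) to 1.0 (fully open); "finger_force": force on a finger pad.
Only numpy, scipy, OpenCV 4.12 (cv2) and the standard library are available. Lean on these libraries where they do the work, as an engineer would, in place of code of your own. Each camera call takes 0.05 s, during which the arm holds its last target. There are 200 camera calls.

### The job

Get the clear reaction plate clamped on the lab shaker for mixing: with the outside of a finger, push the steel clamp strap round over the plate until it rests against its stop pin, and only then push the cam lever on its post fully down with the fingertips. Nothing needs gripping or lifting: the plate stays in its nest, the other things stay where they are, and the arm ends clear of everything.

Things in the scene. Friction and masses are not known exactly. Their poses are not given: they have to be found in the camera images.
- shaker: Lab shaker on the bench, fixed: white housing, bare metal platform 250 (x) x 310 (y) mm, its top 95 mm above the bench. Origin: centre of the underside, at bench height; +z up; its -x side (control knob, dark display) looks roughly towards the robot. In its frame the clamp's post stands at x +75, y 0 mm, and a round holder with the dropper bottle (top 179 above the bench) at x +55, y -124.
- nest (a point): Point on the platform's top at the centre of the nest (low corner rails, 6 mm high) in which the plate lies, in the middle of the platform.
- plate: Clear plastic reaction plate with round wells, 76 (x) x 180 (y) x 18 mm, loose in the nest, about 2 mm of play all round. Origin: centre of its underside; top 113 mm above the bench. Not to be lifted or pushed out of the nest.
- strap (a joint): Swing angle of the clamp strap about the upright post, rad, growing counter-clockwise from above. 0: the strap points along the shaker's +y, parked; 1.571: it lies right across the plate along the shaker's -x, against the stop pin (end of travel). Starts at 0 to 0.45; stays where it is left; about 1 to 2 N at the end block moves it.
- end_block (a point): Centre of the dark block on the strap's free end, 135 mm from the post's axis: 30 mm along the strap, 24 across, 28 high (134 to 162 above the bench). The strap is a flat steel bar 24 wide, 6 thick, underside 128 above the bench, from 15 mm behind the post's axis to 150 before it, flush with the block's sides. Pushing a side face swings it. It sinks 5.5 mm as the lever goes down.
- stop_pin (a point): Top centre of the upright stop pin, diameter 10 mm, 141 mm above the bench, at x -68, y -17.5 mm in the shaker's frame. The strap's side comes to rest against it.
- pivot (a point): Point on the post's upright axis at the height of the lever's pin, 160 mm above the bench: the centre of the lever's hinge.
- lever (a joint): Angle of the cam lever, rad. 0: open, rising at 1.134 rad (65 degrees) above level, leaning out over the strap towards the end block; 1.134: fully down, level above the strap (end of travel). Starts at 0 to 0.25. Turns with the strap, stays where it is left; 3 to 5 N across its end moves it. Going down it lowers the strap, whose foot presses the plate with about 9 N.
- lever_tip (a point): On the lever's axis, 100 mm from the pin it hinges on; the rounded end reaches 7.5 mm farther. The lever is a round rod 10 mm thick with a dark grip 15 mm thick on its outer 45 mm. Open, it reaches up to about 260 mm above the bench; fully down, its top is 167 above the bench.
- foot: Sprung rubber foot under the strap, 75 mm from the post's axis, diameter 22 mm. Origin: centre of its underside, 2.5 mm above the plate's top while the lever is at 0.
- dropper: White dropper bottle, diameter 32, 84 mm high, loose in the round holder on the platform. Bystander. Origin: centre of its underside.
- cup: Clear plastic tumbler, diameter 72, 78 mm high, on the bench by the shaker's +y side. Bystander. Origin: centre of its underside.
- vial: Small amber jar, diameter 28, 60 mm high, on the bench near the shaker's -x, +y corner. Bystander. Origin: centre of its underside.
- reagent: White bottle, diameter 60, 130 mm high, on the bench on the robot's right. Bystander. Origin: centre of its underside.
- eraser: White eraser, 55 x 22 x 12 mm, lying on the bench on the robot's right. Bystander. Origin: centre of its underside.

How it is judged:
On the way, in this order (a step that is already met when the one before it is completed fails the run):
1. the strap lies across the plate against its stop, the lever still up (value of joint strap above 1.47 rad and value of joint lever below 0.5 rad), for 0.2 s.
2. the lever is fully down with the strap across the plate (value of joint strap above 1.47 rad and value of joint lever above 1.03 rad), for 0.2 s.
At the end, for the whole second after the job is handed in: The strap is within 0.1 rad of its stop (joint above 1.47), the lever within about 0.1 rad of fully down (above 1.03) and at rest, the foot presses the plate with more than 3 N, and the plate lies flat in its nest (within 6 mm, tilt under 0.04 rad) (all of step 2 and contact force between foot and plate above 3 N and distance between plate and nest below 0.006 m and angle between plate's own z axis and vertical below 0.04 rad and velocity of joint lever between -0.05 and 0.05 rad/s and linear speed of plate below 0.02 m/s); the robot touches nothing.
It fails at once if the lever is pushed down before the strap is across the plate (value of joint lever above 0.6 rad and value of joint strap below 1.4 rad).
It fails at once if the plate is lifted or pushed out of its nest (z of plate in the frame of nest above 0.006 m or horizontal distance between plate and nest above 0.008 m).
It fails at once if a bystander is lifted, pushed away or knocked over (distance of any of dropper, cup, vial, reagent, eraser from where it was at the start of the episode above 0.025 m or angle between any of dropper, cup, vial, reagent, eraser's own z axis and vertical above 0.5 rad).
It also fails if it takes over 58 s, if anything falls off the work surface, if the arm or the gripper's body presses on something with over 40 N, if the wrist force passes 120 N, or if a joint passes its speed limit or range.

## Working session

There is one attempt and no reset: what is moved stays moved. The work goes in short steps, Python scripts to look and compute and a tool call to move; the robot and the scene stay as the last step left them, time stands still between calls to the robot, and variables do not carry over. Pictures are saved under pics/ and viewed, at most 10 in all, crops included, and the job is handed in when it is done.

Besides the shell and the picture viewer there is one more tool, called as name([rows], argument=value, ...), one row to a line, values as JSON. play_rows: Moves the arm, as the interface text tells. Its arguments: {"type":"object","properties":{"commands":{"type":"array"},"jaw":{"type":"number"},"newtons":{"type":"number"}},"required":["commands"]}

```bash
mkdir -p pics
cat > h.py <<'E'
from station import manip, vision, finder
import numpy as np, cv2
def world(name,depth,mask):
    c=vision.get_calibration(name);K=np.array(c["mtx"]);R=cv2.Rodrigues(np.array(c["rvec"],float))[0];t=np.array(c["tvec"],float).ravel()
    v,u=np.nonzero(mask&(depth>0));d=depth[v,u]
    P=np.stack([(u-K[0,2])/K[0,0]*d,(v-K[1,2])/K[1,1]*d,d],1)
    return (P-t)@R
E
python3 - <<'E'
from h import *
ims=[]
for n in("scene","top"):
    im,d=vision.get_image(n);ims.append(im);np.save(n+"_d.npy",d)
    cv2.imwrite(f"pics/{n}0.png",im)
    for th in("shaker","plate","strap","end_block","stop_pin","lever","dropper","cup","vial","reagent","eraser"):
        r=finder.silhouettes(th,n)
        if r:
            m=r[0]["pixels"];np.save(f"m_{n}_{th}.npy",m);p=world(n,d,m)
            print(n,th,round(r[0]["confidence"],2),r[0]["bbox"],p.mean(0).round(3) if len(p) else None, np.percentile(p,[2,98],axis=0).round(3).tolist() if len(p) else None)
        else: print(n,th,None)
print(manip.observe())
E
```

```text
scene shaker 0.97 [214.8, 189.6, 343.9, 283.6] [ 0.556 -0.013  0.09 ] [[0.386, -0.166, 0.017], [0.628, 0.127, 0.188]]
scene plate 0.91 [242.2, 210.5, 314.2, 233.2] [ 0.503 -0.035  0.112] [[0.466, -0.106, 0.101], [0.54, 0.065, 0.116]]
scene strap None
scene end_block 0.56 [269.0, 209.2, 336.1, 239.9] [0.549 0.06  0.137] [[0.518, -0.033, 0.112], [0.589, 0.119, 0.161]]
scene stop_pin 0.89 [211.0, 185.6, 345.5, 279.8] [ 0.555 -0.013  0.09 ] [[0.385, -0.166, 0.015], [0.628, 0.127, 0.193]]
scene lever 0.63 [276.9, 188.8, 307.8, 219.5] [0.557 0.013 0.199] [[0.398, -0.022, 0.094], [0.581, 0.04, 0.242]]
scene dropper 0.49 [223.3, 209.5, 234.7, 234.1] [ 0.561 -0.143  0.14 ] [[0.549, -0.158, 0.11], [0.571, -0.129, 0.176]]
scene cup 0.9 [349.1, 232.1, 377.2, 270.1] [0.537 0.196 0.048] [[0.499, 0.165, 0.0], [0.568, 0.23, 0.078]]
scene vial 0.58 [347.4, 216.8, 357.7, 233.9] [0.43  0.191 0.043] [[0.415, 0.181, 0.01], [0.439, 0.204, 0.061]]
scene reagent 0.74 [82.8, 224.0, 117.7, 273.8] [ 0.572 -0.463  0.065] [[0.543, -0.495, 0.0], [0.588, -0.44, 0.13]]
scene eraser 0.43 [105.7, 217.2, 127.2, 227.5]
[... 1250 characters left out ...]
ositions': array([ 1.18752154,  0.41739486, -0.01030402,  1.61359647,  0.00466721,
        1.11070599, -0.05299047]), 'dq': array([-1.14834328e-03, -1.83090885e-04, -3.02139497e-04, -1.49223777e-03,
       -6.46995593e-05,  8.48530523e-04,  1.55926130e-03]), 'effort': array([ 1.89279635e-04, -8.64210248e+01,  6.78343177e-01, -4.35211802e+01,
        1.90733682e-02,  1.96550282e-03,  3.12656994e-05]), 'tcp_pos': array([ 0.20948195, -0.58882791,  0.23126476]), 'tcp_rot': array([-3.09575605e+00, -5.34238927e-01,  3.53698177e-05]), 'force': array([-0.54900191,  0.81604335, -0.73206465]), 'ft_torque': array([0.05294368, 0.05418113, 0.00939042]), 'finger_force': 0.0, 'opening': 0.9978042791567776}
```

View pics/scene0.png

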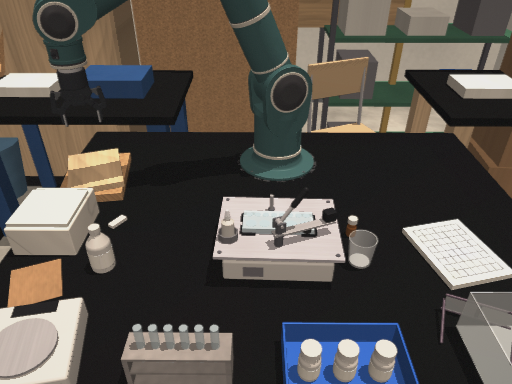

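View pics/top0.png

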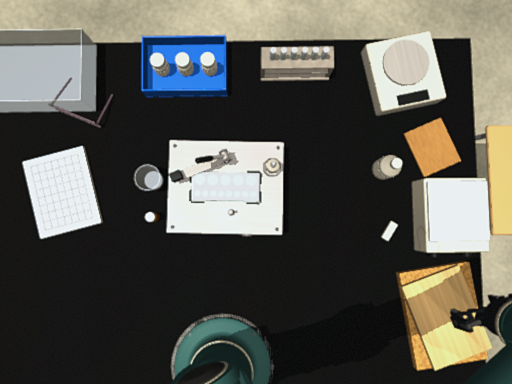

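The scene view shows the shaker at about (280,235), with the strap running out to the dark block at (330,215). In the top view the shaker is at (226,187), with the block at (177,175), post at (228,157), dropper at (272,165) and stop pin at (232,212). Next I'll fit the frame.

Run:
```python
from h import *
d=np.load("top_d.npy");full=np.ones_like(d,bool)
P=world("top",d,full)
box=(abs(P[:,0]-.5)<.2)&(abs(P[:,1]+.02)<.22)
Q=P[box]
pl=Q[abs(Q[:,2]-.095)<.006]
r=cv2.minAreaRect((pl[:,:2]*1000).astype(np.float32));print("platform",r, np.median(pl[:,2]))
for lo,hi in((.131,.15),(.15,.17),(.17,.3)):
    s=Q[(Q[:,2]>lo)&(Q[:,2]<hi)]
    print(lo,len(s));print(s[np.argsort(s[:,1])][::max(1,len(s)//25)].round(3).tolist())
ds=np.load("scene_d.npy");S=world("scene",ds,full)
S=S[(abs(S[:,0]-.5)<.2)&(abs(S[:,1]+.02)<.22)&(S[:,2]>.12)]
for lo,hi in((.12,.165),(.165,.3)):
    s=S[(S[:,2]>lo)&(S[:,2]<hi)];print("sc",lo,len(s));print(s[np.argsort(s[:,1])][::max(1,len(s)//30)].round(3).tolist())
im=cv2.imread("pics/scene0.png")[170:290,200:390];cv2.imwrite("pics/c.png",cv2.resize(im,None,fx=4,fy=4,interpolation=cv2.INTER_CUBIC))
```

```text
platform ((502.80694580078125, -19.370407104492188), (310.7161560058594, 250.3391876220703), 88.2005615234375) 0.09492018990722095
0.131 392
[[0.55, -0.159, 0.142], [0.542, -0.154, 0.145], [0.565, -0.146, 0.149], [0.569, -0.139, 0.141], [0.563, -0.133, 0.146], [0.573, -0.037, 0.135], [0.437, -0.034, 0.139], [0.561, -0.022, 0.147], [0.563, -0.006, 0.134], [0.558, -0.0, 0.132], [0.561, 0.007, 0.134], [0.559, 0.013, 0.131], [0.566, 0.02, 0.133], [0.553, 0.028, 0.133], [0.542, 0.036, 0.138], [0.548, 0.041, 0.136], [0.561, 0.046, 0.135], [0.548, 0.052, 0.134], [0.545, 0.057, 0.134], [0.546, 0.062, 0.133], [0.535, 0.065, 0.131], [0.554, 0.07, 0.131], [0.536, 0.076, 0.132], [0.543, 0.081, 0.132], [0.528, 0.086, 0.133], [0.521, 0.089, 0.145], [0.514, 0.107, 0.144]]
0.15 245
[[0.554, -0.156, 0.151], [0.546, -0.148, 0.152], [0.56, -0.143, 0.162], [0.562, -0.138, 0.152], [0.544, -0.133, 0.151], [0.561, -0.031, 0.163], [0.564, -0.029, 0.166], [0.586, -0.026, 0.167], [0.562, -0.026, 0.161], [0.563, -0.024, 0.168], [0.584, -0.021, 0.168], [0.561, -0.021, 0.165], [0.587, -0.018, 0.164], [0.592, -0.
[... 1768 characters left out ...]
, 0.178], [0.559, -0.142, 0.18], [0.57, -0.031, 0.165], [0.593, -0.025, 0.166], [0.586, -0.023, 0.166], [0.576, -0.02, 0.168], [0.562, -0.017, 0.169], [0.588, -0.013, 0.165], [0.58, -0.011, 0.179], [0.577, -0.009, 0.177], [0.576, -0.006, 0.179], [0.575, -0.004, 0.176], [0.573, 0.0, 0.185], [0.57, 0.003, 0.184], [0.572, 0.007, 0.196], [0.565, 0.009, 0.211], [0.565, 0.011, 0.214], [0.565, 0.013, 0.214], [0.56, 0.016, 0.219], [0.559, 0.018, 0.221], [0.563, 0.02, 0.218], [0.567, 0.022, 0.218], [0.567, 0.024, 0.218], [0.565, 0.026, 0.225], [0.564, 0.028, 0.228], [0.565, 0.031, 0.228], [0.565, 0.033, 0.233], [0.564, 0.035, 0.233], [0.559, 0.037, 0.238], [0.558, 0.04, 0.239], [0.551, 0.042, 0.243]]
```

View pics/c.png

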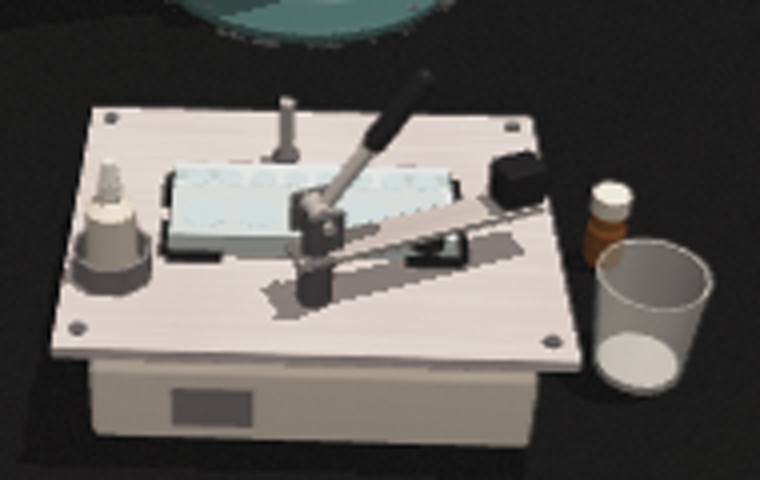

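Crop: the end block is at (520,180), the lever leans over the strap with its end at (425,75), and the stop pin is at (287,130). The frame fits at centre (0.503,-0.019) with yaw about -1.8°. That puts the post at (0.578,-0.022) and the strap at about 0.41 rad. Next I'll work out the moves.

```bash
cat >> h.py <<'E'
from scipy.spatial.transform import Rotation as Ro
def pose():
    o=manip.observe();return np.array(o["tcp_pos"]),Ro.from_rotvec(o["tcp_rot"]).as_matrix(),o
def row(p,yang):  # world target, world angle (deg) of tool y
    q,R,o=pose(); s=R.T@(np.array(p)-q); cur=np.degrees(np.arctan2(R[1,1],R[0,1]))
    d=(yang-cur+180)%360-180
    return s.round(3).tolist(),round(float(np.radians(-d)),3)
POST=np.array([.578,-.0216])
def arc(th,off,r=.135,z=.145):
    a=np.radians(th);e=np.array([np.cos(a),np.sin(a)]);t=np.array([-e[1],e[0]])
    return np.r_[POST+r*e+off*t,z]
E
python3 - <<'E'
from h import *
p=arc(111.7,-.065,z=.33);print(p,row(p,21.7))
E
```

```text
[0.5884778  0.12786644 0.33      ] ([0.597, -0.548, -0.099], -1.608)
```

play_rows([
  [[0,0,-0.05],0],
  [[0.02,-0.02,-0.099],-0.05],
  [[0.06,-0.055,-0.099],-0.2],
  [[0.1,-0.09,-0.099],-0.35],
  [[0.14,-0.13,-0.099],-0.5],
  [[0.18,-0.165,-0.099],-0.65],
  [[0.22,-0.2,-0.099],-0.8],
  [[0.26,-0.24,-0.099],-0.9],
  [[0.3,-0.275,-0.099],-1.0],
  [[0.34,-0.31,-0.099],-1.1],
  [[0.38,-0.35,-0.099],-1.2],
  [[0.42,-0.385,-0.099],-1.3],
], jaw=0, newtons=20)

```text
t: 2.7
tcp_pos: [0.4767, -0.0835, 0.3306]
tcp_rot: [2.137, 2.302, 0.0]
force: [0.6, -1.5, -0.7]
opening: -0.003
finger_force: 0.0
```

Run:
```python
from h import *
q,R,o=pose();print(o["t"],q,o["joint_positions"].round(2),o["opening"])
print(row(arc(111.7,-.065,z=.33),21.7))
```

```text
2.7 [ 0.47669055 -0.08351294  0.33064959] [ 0.64  0.1  -0.56  1.81  0.06  1.25  0.13] -0.0030739201691663133
([0.202, 0.127, 0.001], -0.304)
```

play_rows([
  [[0.04,0.025,0],-0.06],
  [[0.08,0.05,0],-0.12],
  [[0.12,0.075,0],-0.18],
  [[0.16,0.1,0],-0.24],
  [[0.202,0.127,0],-0.304],
  [[0.202,0.127,0],-0.304],
  [[0.202,0.127,0],-0.304],
])

```text
t: 3.58
tcp_pos: [0.5884, 0.1248, 0.3301]
tcp_rot: [-1.769, -2.596, 0.001]
force: [-0.3, -0.6, 0.1]
opening: -0.001
finger_force: 0.0
```

Run:
```python
from h import *
q,R,o=pose();print(o["t"],q,o["joint_positions"].round(2))
print(row(arc(111.7,-.065,z=.145),21.7))
im,d=vision.get_image("wrist");cv2.imwrite("pics/w1.png",im)
c=vision.get_calibration("wrist");print(c)
r=finder.silhouettes("end_block","wrist")
for x in r: print(x["confidence"],x["bbox"])
```

```text
3.575 [0.58839603 0.12476865 0.33005514] [ 0.28  0.38 -0.71  1.53  0.25  1.33 -0.09]
([0.003, 0.001, 0.185], -0.004)
{'mtx': array([[297.31863964,   0.        , 249.37858145],
       [  0.        , 297.31863964, 187.88802317],
       [  0.        ,   0.        ,   1.        ]]), 'hand_eye': array([[ 6.82943948e-04, -9.56569244e-01, -2.91504401e-01,
         7.44008383e-02],
       [ 9.99999745e-01,  5.92420246e-04,  3.98802853e-04,
        -2.54018251e-04],
       [-2.08789434e-04, -2.91504599e-01,  9.56569404e-01,
        -1.42417677e-01],
       [ 0.00000000e+00,  0.00000000e+00,  0.00000000e+00,
         1.00000000e+00]])}
```

View pics/w1.png

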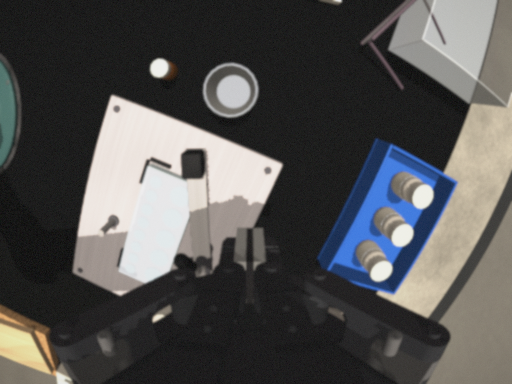

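Wrist view: the block is at (193,163) and the strap runs down from it, parallel to tool x, to the post hidden at (195,262). The shut fingertips are at (250,245), on the block's trailing side and clear of the cup at (231,90). I'll check the block by ray and then descend.

Run:
```python
from h import *
q,R,o=pose();c=vision.get_calibration("wrist");K=c["mtx"];H=c["hand_eye"]
for u,v,z in((193,157,.162),(111,224,.141),(250,240,.33)):
    x=np.array([u-K[0,2],v-K[1,2]]);r=np.hypot(*x);a=r/K[0,0]
    ray=R@H[:3,:3]@np.r_[x/r*np.sin(a),np.cos(a)];o0=q+R@H[:3,3]
    print(o0+ray*(z-o0[2])/ray[2])
for th in (113,):print(arc(th,0))
```

```text
[0.52659585 0.11509603 0.162     ]
[ 0.44636425 -0.0140823   0.141     ]
[0.58795502 0.12558413 0.33      ]
[0.5252513  0.10266816 0.145     ]
```

play_rows([
  [[0.003,0.001,0.05],0],
  [[0.003,0.001,0.1],0],
  [[0.003,0.001,0.14],0],
  [[0.003,0.001,0.17],0],
  [[0.003,0.001,0.185],0],
  [[0.003,0.001,0.185],0],
  [[0.003,0.001,0.185],0],
])

```text
t: 4.55
tcp_pos: [0.5889, 0.1283, 0.1466]
tcp_rot: [1.768, 2.595, 0.002]
force: [0.1, -0.4, -0.4]
opening: 0.003
finger_force: 0.0
```

Run:
```python
from h import *
for off in(-.05,-.038,-.0265):print(row(arc(111.7,off),21.7))
for th in range(115,181,5):print(th,row(arc(th,-.0265),th-90))
```

```text
([-0.0, -0.016, 0.002], -0.004)
([-0.0, -0.028, 0.002], -0.004)
([-0.0, -0.039, 0.002], -0.004)
115 ([0.001, -0.047, 0.002], -0.062)
120 ([0.002, -0.059, 0.002], -0.149)
125 ([0.002, -0.071, 0.002], -0.236)
130 ([0.001, -0.083, 0.001], -0.324)
135 ([-0.001, -0.095, 0.001], -0.411)
140 ([-0.004, -0.106, 0.001], -0.498)
145 ([-0.008, -0.118, 0.001], -0.585)
150 ([-0.013, -0.128, 0.001], -0.673)
155 ([-0.019, -0.139, 0.001], -0.76)
160 ([-0.026, -0.149, 0.001], -0.847)
165 ([-0.034, -0.158, 0.001], -0.934)
170 ([-0.042, -0.166, 0.001], -1.022)
175 ([-0.052, -0.174, 0.001], -1.109)
180 ([-0.061, -0.181, 0.001], -1.196)
```

play_rows([
  [[0,-0.016,0.002],0],
  [[0,-0.028,0.002],0],
  [[0,-0.039,0.002],0],
  [[0.001,-0.047,0.002],-0.062],
  [[0.002,-0.059,0.002],-0.149],
  [[0.002,-0.071,0.002],-0.236],
  [[0.001,-0.083,0.001],-0.324],
  [[-0.001,-0.095,0.001],-0.411],
  [[-0.004,-0.106,0.001],-0.498],
  [[-0.008,-0.118,0.001],-0.585],
  [[-0.013,-0.128,0.001],-0.673],
])

```text
t: 5.92
tcp_pos: [0.4737, 0.0692, 0.1447]
tcp_rot: [0.807, 3.035, 0.0]
force: [0.2, 1.8, -0.2]
opening: -0.001
finger_force: 0.7
```

Run:
```python
from h import *
q,R,o=pose();print(q,o["force"],o["joint_positions"].round(2))
im,d=vision.get_image("top");P=world("top",d,np.ones_like(d,bool));rel=P[:,:2]-POST
s=P[(abs(P[:,2]-.148)<.016)&(np.hypot(*rel.T)>.10)&(np.hypot(*rel.T)<.16)&(P[:,1]>-.01)];print(len(s),s.mean(0) if len(s) else 0, q)
im,d=vision.get_image("scene");cv2.imwrite("pics/s2.png",cv2.resize(im[150:290,200:390],None,fx=4,fy=4))
for th in range(150,181,5):print(th,row(arc(th,-.0265),th-90))
```

```text
[0.4736727  0.06924203 0.144715  ] [ 0.21999736  1.7913775  -0.19202501] [ 0.52  0.39 -0.86  2.03  0.38  0.89  0.5 ]
15 [0.48482622 0.02671866 0.13411758] [0.4736727  0.06924203 0.144715  ]
150 ([-0.0, 0.001, -0.0], 0.001)
155 ([0.001, -0.011, -0.0], -0.086)
160 ([0.002, -0.023, -0.0], -0.173)
165 ([0.002, -0.035, -0.0], -0.261)
170 ([0.0, -0.047, -0.0], -0.348)
175 ([-0.002, -0.059, -0.0], -0.435)
180 ([-0.005, -0.07, -0.0], -0.522)
```

View pics/s2.png

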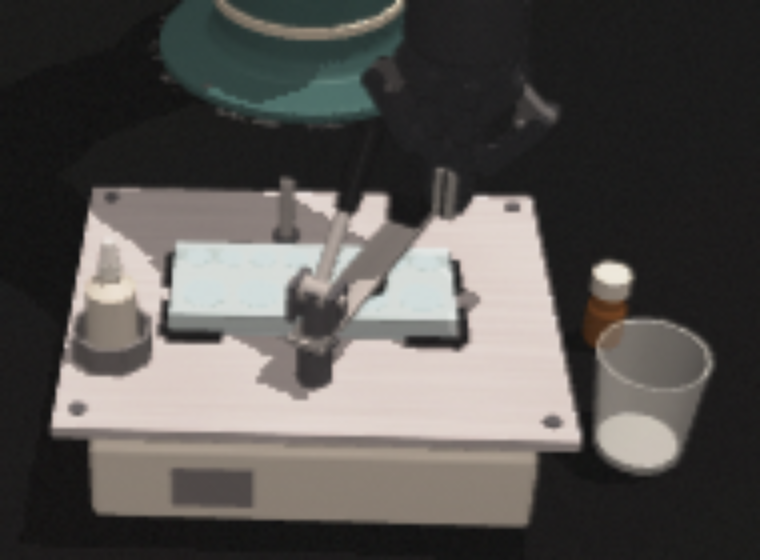

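The strap swings with the finger at (447,190), touching the block at (405,205). The lever is still up at (360,170), and the stop pin is at (287,205). I'll continue the arc to the stop.

play_rows([
  [[0.001,-0.011,0],-0.086],
  [[0.002,-0.023,0],-0.173],
  [[0.002,-0.035,0],-0.261],
  [[0.001,-0.047,0],-0.348],
  [[-0.002,-0.059,0],-0.435],
  [[-0.003,-0.064,0],-0.47],
  [[-0.004,-0.067,0],-0.491],
  [[-0.004,-0.067,0],-0.491],
])

```text
t: 7.02
tcp_pos: [0.4442, 0.0095, 0.1444]
tcp_rot: [0.052, 3.141, 0.0]
force: [0.4, 0.2, 0.5]
opening: 0.001
finger_force: 0.0
```

play_rows([
  [[0,-0.002,0],0],
  [[0,-0.004,0],0],
  [[0,-0.004,0],0],
])

```text
t: 7.4
tcp_pos: [0.4441, 0.0082, 0.1445]
tcp_rot: [0.048, 3.14, 0.006]
force: [-0.0, 19.5, -0.7]
opening: 0.0
finger_force: 9.9
```

At the stop, with 19 N on the finger. I'll back off, rise and check.

play_rows([
  [[0,-0.003,0],0],
  [[0,-0.003,0],0],
  [[0,0.015,0],0],
  [[0,0.03,0],0],
  [[0,0.03,-0.05],0],
  [[0,0.03,-0.1],0],
  [[0,0.03,-0.15],0],
  [[0,0.03,-0.18],0],
  [[0,0.03,-0.18],0],
])

```text
t: 8.52
tcp_pos: [0.4456, 0.0354, 0.326]
tcp_rot: [0.052, 3.138, -0.003]
force: [0.1, -0.8, -1.1]
opening: -0.005
finger_force: 0.0
```

Run:
```python
from h import *
q,R,o=pose();print(q,o["force"],o["t"])
for n in("scene","top"):
    im,d=vision.get_image(n);P=world(n,d,np.ones_like(d,bool))
    if n=="scene":cv2.imwrite("pics/s3.png",cv2.resize(im[150:290,200:390],None,fx=4,fy=4))
    s=P[(abs(P[:,0]-.535)<.05)&(abs(P[:,1]+.02)<.03)&(P[:,2]>.185)&(P[:,2]<.262)]
    s=s[np.argsort(s[:,2])];print(n,len(s),s[::max(1,len(s)//12)].round(3).tolist())
    b=P[(abs(P[:,0]-.443)<.03)&(abs(P[:,1]+.02)<.035)&(P[:,2]>.145)&(P[:,2]<.17)];print(b.mean(0) if len(b) else 0,len(b))
for s,z in((.08,0),):
  for f in(65,60,55,45,35,25,15,5,0):
    a=np.radians(f);r=s*np.cos(a)-.0075*np.sin(a)-.011;z=.16+s*np.sin(a)+.0075*np.cos(a)
    print(f,row(arc(178.2,0,r,z),88.2))
print("pre",row(arc(178.2,0,-.01,.33),88.2),row(arc(178.2,0,-.01,.236),88.2))
```

```text
[0.44560896 0.03542603 0.32596496] [ 0.14774944 -0.83750818 -1.1001667 ] 8.525
scene 178 [[0.562, -0.018, 0.186], [0.561, -0.023, 0.191], [0.554, -0.018, 0.197], [0.547, -0.02, 0.204], [0.545, -0.013, 0.208], [0.539, -0.013, 0.212], [0.54, -0.015, 0.216], [0.534, -0.013, 0.221], [0.529, -0.025, 0.226], [0.529, -0.022, 0.229], [0.524, -0.022, 0.234], [0.523, -0.016, 0.239], [0.52, -0.013, 0.242]]
[ 0.44905738 -0.02440697  0.15650991] 32
top 111 [[0.563, -0.022, 0.185], [0.555, -0.02, 0.194], [0.548, -0.016, 0.204], [0.542, -0.024, 0.213], [0.542, -0.022, 0.217], [0.534, -0.015, 0.221], [0.531, -0.025, 0.227], [0.525, -0.027, 0.231], [0.525, -0.023, 0.236], [0.51, -0.025, 0.24], [0.517, -0.014, 0.242], [0.51, -0.023, 0.244], [0.519, -0.021, 0.247]]
[ 0.44291964 -0.01910077  0.16053572] 108
65 ([-0.119, -0.052, 0.088], -0.001)
60 ([-0.113, -0.052, 0.091], -0.001)
55 ([-0.106, -0.052, 0.094], -0.001)
45 ([-0.095, -0.052, 0.102], -0.001)
35 ([-0.085, -0.052, 0.112], -0.001)
25 ([-0.077, -0.052, 0.123], -0.001)
15 ([-0.071, -0.052, 0.136], -0.001)
5 ([-0.067, -0.052, 0.149], -0.001)
0 ([-0.066, -0.052, 0.156], -0.001)
pre ([-0.145, -0.052, -0.006], -0.001) ([-0.145, -0.052, 0.088], -0.001)
```

View pics/s3.png

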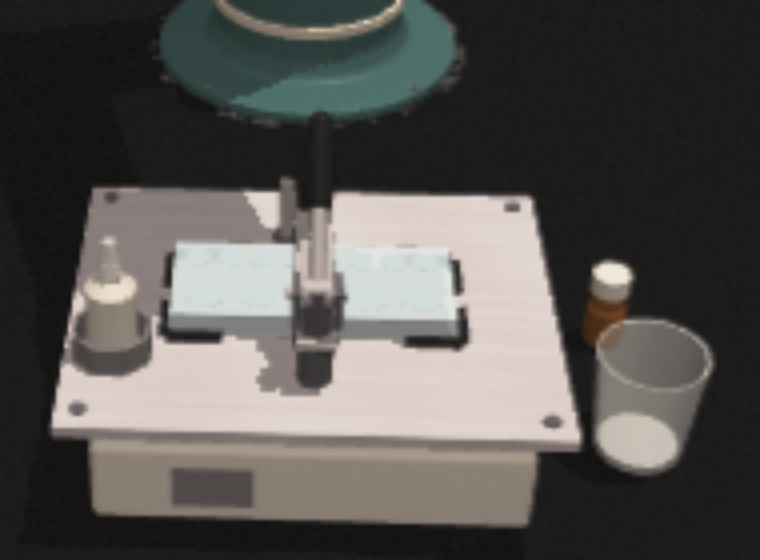

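The strap lies across the plate at the pin, and the lever is up at about 55°, directly above the strap (grip at (320,160)). I'll move in behind the lever and sweep it down.

play_rows([
  [[-0.05,-0.02,-0.006],0],
  [[-0.1,-0.04,-0.006],0],
  [[-0.145,-0.052,-0.006],0],
  [[-0.145,-0.052,0.02],0],
  [[-0.145,-0.052,0.06],0],
  [[-0.145,-0.052,0.088],0],
  [[-0.13,-0.052,0.088],0],
  [[-0.113,-0.052,0.091],0],
  [[-0.106,-0.052,0.094],0],
  [[-0.1,-0.052,0.098],0],
  [[-0.095,-0.052,0.102],0],
  [[-0.09,-0.052,0.107],0],
])

```text
t: 10.12
tcp_pos: [0.5332, -0.0194, 0.2173]
tcp_rot: [0.05, 3.14, 0.0]
force: [1.6, -1.3, 4.4]
opening: 0.0
finger_force: 1.8
```

Run:
```python
from h import *
q,R,o=pose();print(q,o["force"],o["t"])
s=.08
for f in(40,35,25,15,5,0):
    a=np.radians(f);r=s*np.cos(a)-.0075*np.sin(a)-.011;z=.16+s*np.sin(a)+.0075*np.cos(a)
    print(f,row(arc(178.2,0,r,z),88.2))
```

```text
[ 0.53323764 -0.01944899  0.21731126] [ 1.57467191 -1.2532631   4.41859753] 10.125
40 ([0.001, -0.001, 0.0], -0.0)
35 ([0.005, -0.001, 0.005], -0.0)
25 ([0.014, -0.001, 0.017], -0.0)
15 ([0.02, -0.001, 0.029], -0.0)
5 ([0.023, -0.001, 0.043], -0.0)
0 ([0.024, -0.001, 0.05], -0.0)
```

Pushing as expected, about 4.5 N.

play_rows([
  [[0.005,0,0.006],0],
  [[0.01,0,0.012],0],
  [[0.014,0,0.017],0],
  [[0.018,0,0.023],0],
  [[0.02,0,0.03],0],
  [[0.022,0,0.037],0],
  [[0.023,0,0.043],0],
  [[0.024,0,0.047],0],
  [[0.024,0,0.05],0],
  [[0.024,0,0.051],0],
  [[0.024,0,0.051],0],
])

```text
t: 11.5
tcp_pos: [0.509, -0.0187, 0.1668]
tcp_rot: [-0.05, -3.141, 0.001]
force: [-11.5, -1.7, 20.0]
opening: 0.005
finger_force: 10.4
```

play_rows([
  [[0,0,0.001],0],
  [[0,0,0.001],0],
  [[0,0,-0.02],0],
  [[0,0,-0.07],0],
  [[0,0,-0.12],0],
  [[0,0.05,-0.16],0],
  [[0,0.11,-0.16],0],
  [[0,0.17,-0.16],0],
  [[0,0.2,-0.16],0],
  [[0,0.2,-0.16],0],
  [[0,0.2,-0.16],0],
])

```text
t: 12.88
tcp_pos: [0.5157, 0.1806, 0.3264]
tcp_rot: [0.05, 3.141, -0.0]
force: [0.0, -0.7, -1.0]
opening: -0.002
finger_force: 0.0
```

Run:
```python
from h import *
q,R,o=pose();print(q,o["force"],o["t"])
for n in("scene","top"):
    im,d=vision.get_image(n);P=world(n,d,np.ones_like(d,bool))
    if n=="scene":cv2.imwrite("pics/s4.png",cv2.resize(im[150:290,200:390],None,fx=4,fy=4))
    s=P[(P[:,0]>.46)&(P[:,0]<.57)&(abs(P[:,1]+.019)<.006)&(P[:,2]>.14)&(P[:,2]<.262)]
    s=s[np.argsort(s[:,0])];print(n,len(s),s[::max(1,len(s)//12)].round(3).tolist())
    b=P[(abs(P[:,0]-.443)<.03)&(abs(P[:,1]+.02)<.035)&(P[:,2]>.145)&(P[:,2]<.17)];print(b.mean(0) if len(b) else 0,len(b))
```

```text
[0.51566817 0.1806118  0.32637945] [ 0.04951473 -0.65659586 -0.98888713] 12.875
scene 109 [[0.474, -0.021, 0.165], [0.483, -0.019, 0.169], [0.491, -0.019, 0.168], [0.5, -0.017, 0.168], [0.506, -0.014, 0.167], [0.516, -0.022, 0.167], [0.522, -0.02, 0.168], [0.526, -0.018, 0.163], [0.533, -0.018, 0.165], [0.541, -0.018, 0.165], [0.551, -0.021, 0.166], [0.561, -0.022, 0.164], [0.569, -0.017, 0.165]]
[ 0.44645186 -0.01665251  0.15515442] 67
top 141 [[0.472, -0.02, 0.165], [0.477, -0.015, 0.167], [0.485, -0.015, 0.167], [0.492, -0.021, 0.168], [0.498, -0.018, 0.165], [0.505, -0.021, 0.166], [0.513, -0.018, 0.165], [0.52, -0.018, 0.17], [0.525, -0.016, 0.165], [0.536, -0.018, 0.163], [0.546, -0.023, 0.165], [0.554, -0.018, 0.162], [0.564, -0.018, 0.161]]
[ 0.44398556 -0.01793803  0.15622811] 118
```

View pics/s4.png

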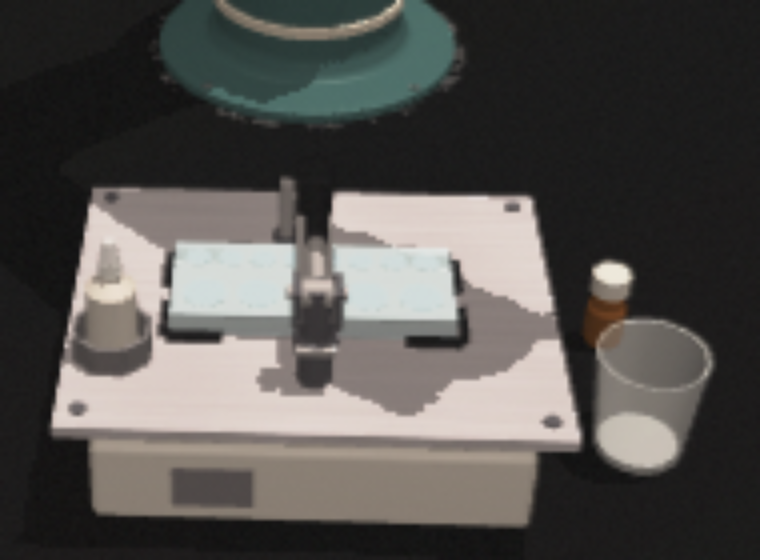

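The lever is level, with its top at 0.167. The strap is at the pin (287,205), the plate is in its nest, and the arm is clear.

```bash
python3 -c "
from station import manip
print(manip.job_done())"
```

```text
the job is handed in; nothing more can be done
None
```

The strap is against its stop pin and the cam lever is fully down, clamping the plate in its nest; the arm is clear and the job is handed in, with no verdict returned.

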